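Slide the dish tray under the imaging head and take the picture

ROBOT

A 7-joint arm with a two-finger parallel gripper is mounted at the origin on the work surface. World frame = base frame: x ahead of the robot, y to its left, z up, the work surface at z = 0. Lengths are in m, angles in rad, forces in N, time in s.
With the tool pointing down it reaches from about 0.35 to 0.9 m from the base axis. Payload 8.1 kg.
Tool frame: the origin (TCP) lies between the finger pads; the fingertips stand 19 mm ahead of it and the grasp point (between the pads) is the TCP; z points along the fingers, y is the line along which they close (so a half turn about z gives the same grasp; the last joint's range is limited). The gripper opens to 85 mm and grips with 20 to 120 N. Pads are 22 mm wide; open, the fingers measure 114 mm over their backs; the gripper's body (76 mm by 85 mm) begins 54 mm behind the grasp point. The pads swing forward as they close: fully open they stand 13 mm farther back than shut.
Start: joints at [1.139, 0.434, 0.025, 1.573, -0.012, 1.134, -0.075], TCP at [0.202, -0.592, 0.25] pointing down, gripper open.
Joint ranges: [-2.62, 2.62], [-0.44, 2.09], [-1.27, 1.32], [0.08, 2.57], [-1.32, 4.46], [0.12, 2], [-2.74, 2.74]. Speed limits (rad/s): [2.22, 2.22, 3.01, 3.01, 3.14, 3.14, 3.14].

INTERFACE

Orientations are given as a unit quaternion [x, y, z, w].
In Python, from rig import r gives the robot as it stands.
- The arm moves only by the shell command python3 -m creep 'ROWS'. ROWS is JSON, a list that holds one entry, the list of rows, each a list of 7 numbers: the shift along the tool's x, y, z each as a share of 200 mm, from -1 to 1, then the turn, a rotation vector about the tool's x, y, z each as a share of pi/4 rad, from -1 to 1, then the opening, from -1 (shut) to 1 (fully open), so that 0 is half open. In form: [[[dx, dy, dz, rx, ry, rz, gripper], ...]]. A call has 1 to 12 rows; each row is the pose to reach, as a shift and turn from the pose commanded when the call began, along the tool's axes at that moment; what a row does not reach only later rows make up. A row lasts 1/12 s, in which the tool goes at most 41.7 mm and 7.16 degrees, less where a joint would pass 70% of its speed; a pose out of reach is approached as far as the arm can. A call with a number of a shift or a turn outside -1 to 1 is refused whole. A call with a gripper value outside its range is refused whole. The fingers move at their own pace and stop on an object; the grip force is fixed at half the most. Time passes only in rows, so rows that repeat a pose let the fingers close. It gives the time, the measured TCP pose, the force, the opening and the grip force at its end, in the units of the state.
- r.sense(): the state, without advancing time (a new reading comes with each control period).
- r.read_camera(name): name is "side" or "top"; returns a dict with "pixels" (480x640x3 uint8, red, green, blue), "camera_matrix" (3x3 intrinsics, pixels), "distortion" ([k1, k2, p1, p2, k3] as OpenCV has them; the pictures are not rectified), "world_to_cam" (4x4, takes a point from world to camera coordinates). Camera axes: x right, y down, z forward; pixel columns grow to the right and rows downward; lengths in m; the calibration is good to about 2 mm. A picture is of the moment at which its call begins. There is no depth.
- r.finish_job(): hands the job in; it is judged then, once.
The state is a dict: "t": time; "joint_positions": joint angles; "joint_velocities": joint speeds; "effort": joint torques, N m; "tool_pos": TCP position; "ee_rot": TCP orientation; "force": force on the tool from outside, world axes, zero at the start; "torque": the same for the moment, N m; "opening": opening from 0.0 (shut) to 1.0 (fully open); "gripper_force": force on a finger pad.
Only numpy, scipy, OpenCV 4.12 (cv2) and the standard library are available. Lean on these libraries where they do the work, as an engineer would, in place of code of your own. Each camera call takes 0.05 s, during which the arm holds its last target. There are 200 camera calls.

TASK

With your fingertips, push the blue tray with its petri dish flat along the bench, nose first, under the low white bridge of the imaging head until its nose sits flush against the black stop bar behind it; then press the green shutter button down. Only push: do not lift or tip the tray, keep the dish seated in its pocket, and leave everything else on the bench where it stands.

Things in the scene. Friction and masses are not known exactly. Their poses are not given: they have to be found in the camera images.
- head: Imaging head: a low white bridge with a black camera on top, fixed to the bench. Origin on the bench under the lens; x is the lane, pointing the way the tray goes in, z up. Bridge 60 long (x -30 to 30), opening 104 wide between piers (y -52 to 52; piers reach to y +-87), top 56 high; camera 46 x 56, up to 150 high. 14 high steel cheeks flare from y +-55 at x -29 to y +-74 at x -71.
- stop (a point): Middle of the near face of the 20 high black stop bar across the lane behind the bridge (x = +51 of the head, 8 above the bench): the tray's nose comes to rest against it.
- lens (a point): Middle of the underside of the bridge, over the lane: 23 above the bench, over the head's origin.
- tray: Blue dish tray, 160 long (x) and 90 wide (y), about 0.22 kg, loose, flat on the bench before the bridge, nose roughly towards it. Origin at the centre of its underside; x points from tail to nose, z up. Rims 14 high along both sides; white line on the nose. Slides on the bench with friction coefficient about 0.5 to 0.7. A flat push against one side or the tail by two spread fingers turns it square.
- tray_nose (a point): Middle of the tray's nose face, at x = +80 of the tray, 8 above its underside.
- tray_tail (a point): Middle of the back of the upright push plate across the tray's tail, at x = -80 of the tray, 15 above its underside. The plate is 90 wide, 8 thick, its top 30 above the bench, so it stays outside the bridge: with the tray home its back is 79 before the bridge's front face.
- pocket (a point): Centre of the floor of the tray's pocket (66 x 66, 10 deep, floor 4 above the underside), at x = +30 of the tray.
- dish: The petri dish riding loose in the tray's pocket: clear, with orange agar, diameter 60, height 15, 30 g. Origin at the centre of its underside; its top stands 19 above the bench, so it passes under the bridge with 4 to spare.
- shutter_top (a point): Centre of the top of the round green shutter button (diameter 28) on its small grey housing fixed to the bench; it is pressed straight down.
- shutter (a joint): Travel of the shutter button in m: 0 released, 0.006 fully down (about 4 N); it springs back.
- spare_dish: Bystander: a spare petri dish, clear with beige agar, diameter 60, height 15, lying alone on the bench. Origin at the centre of its underside.
- stain: Bystander: small amber glass bottle with a black cap, diameter 44, height 85. Origin at the centre of its underside.
- wash: Bystander: white plastic bottle with a red cap, diameter 64, height 170. Origin at the centre of its underside.
- beaker: Bystander: glass beaker, diameter 70, height 90. Origin at the centre of its underside.
- slide_box: Bystander: orange slide box, 85 x 60 x 32 high. Origin at the centre of its underside.
- jar: Bystander: glass jar with a blue lid, diameter 60, height 70. Origin at the centre of its underside.
Mind the look-alikes: they are no part of the job. Leave any purple or turquoise look-alike of the part that bears shutter_top alone.

How it is judged:
By the outcome, as a careful person would: the job done as asked, in the order asked, and still so for the second after the job is handed in, with the robot touching nothing.
It also fails if it takes over 72 s, if anything falls off the work surface, if the arm or the gripper's body presses on something with over 40 N, if the wrist force passes 120 N, or if a joint passes its speed limit or range.

## Working session

There is one attempt and no reset: what is moved stays moved. The work goes in short steps, Python scripts to look and compute and a shell command to move; the robot and the scene stay as the last step left them, time stands still between calls to the robot, and variables do not carry over. Pictures are saved under pics/ and viewed, at most 13 in all, crops included, and the job is handed in when it is done.

```bash
mkdir -p pics; ls; python3 - <<'E'
from rig import r
import cv2,numpy as np
for n in("top","side"):
    c=r.read_camera(n); cv2.imwrite(f"pics/{n}0.png",c["pixels"][...,::-1]); print(n,c["camera_matrix"],c["distortion"],np.round(c["world_to_cam"],3))
print(r.sense())
E
```

```text
pics
top [[526.73570052   0.         322.70701822]
 [  0.         526.73570052 237.74548328]
 [  0.           0.           1.        ]] [0.02046089 0.         0.         0.         0.        ] [[ 0.067 -0.998 -0.    -0.007]
 [-0.977 -0.066 -0.202  0.544]
 [ 0.202  0.014 -0.979  1.077]
 [ 0.     0.     0.     1.   ]]
side [[553.02641383   0.         328.62349658]
 [  0.         553.02641383 231.35321183]
 [  0.           0.           1.        ]] [0.00976655 0.         0.         0.         0.        ] [[ 0.994 -0.107  0.009 -0.538]
 [-0.068 -0.696 -0.715  0.102]
 [ 0.083  0.71  -0.699  1.412]
 [ 0.     0.     0.     1.   ]]
{'t': 0.1, 'joint_positions': array([ 1.13942263,  0.43516693,  0.02500532,  1.57398797, -0.01157743,
        1.13399757, -0.07512411]), 'joint_velocities': array([ 0.00106453, -0.00124708,  0.00088751, -0.00191105, -0.00124295,
        0.00115761,  0.00063796]), 'effort': array([ 3.50439273e-03, -6.71752954e+01,  1.02817319e+00, -3.16910076e+01,
        1.57481781e-02,  7.11969202e-03,  3.37988274e-05]), 'tool_pos': array([ 0.20159703, -0.59115541,  0.24960335]), 'ee_rot': array([ 9.86527842e-01,  1.63591920e-01, -1.95367708e-04, -6.80211374e-04]), 'force': array([ 0.29423785,  0.89258843, -0.72291451]), 'torque': array([ 0.0542849 ,  0.04351201, -0.01792151]), 'gripper_force': 0.0, 'opening': 0.998513721111636}
```

View pics/top0.png

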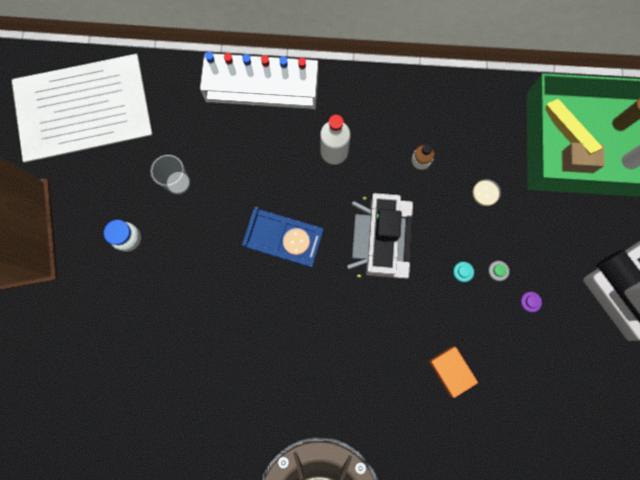

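View pics/side0.png

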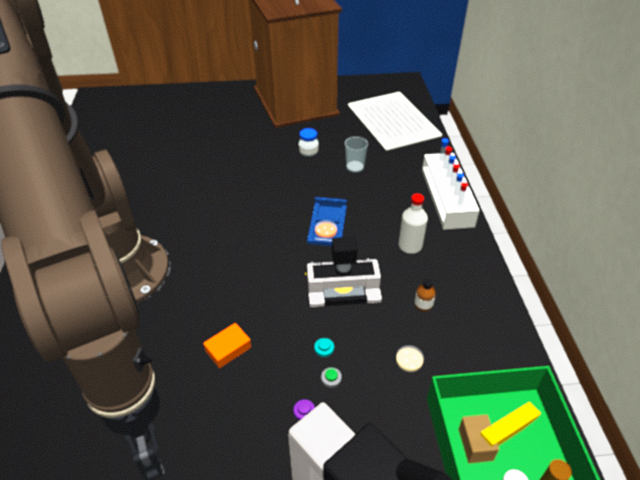

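Top view: tray at (284,237) with its nose to the right, and the bridge at (388,236). Button candidates: turquoise (464,271), green on grey housing (499,270) and purple (531,301). By the description I choose the green one at (499,270), and will check it in a close crop.

```bash
cat > h.py <<'E'
from rig import r
import cv2,numpy as np
def ray(c,uv,z):
    p=cv2.undistortPoints(np.float64(uv).reshape(-1,1,2),c["camera_matrix"],np.float64(c["distortion"])).reshape(-1,2)
    T=np.array(c["world_to_cam"]);R=T[:3,:3];o=-R.T@T[:3,3]
    d=np.c_[p,np.ones(len(p))]@R
    return o+d*((z-o[2])/d[:,2])[:,None]
def proj(c,P):
    T=np.array(c["world_to_cam"]);return cv2.projectPoints(np.float64(P).reshape(-1,1,3),cv2.Rodrigues(T[:3,:3])[0],T[:3,3],c["camera_matrix"],np.float64(c["distortion"]))[0].reshape(-1,2)
def blob(im,lo,hi,box):
    x0,y0,x1,y1=box
    h=cv2.cvtColor(im,cv2.COLOR_RGB2HSV); m=np.zeros(h.shape[:2],np.uint8)
    m[y0:y1,x0:x1]=cv2.inRange(h,lo,hi)[y0:y1,x0:x1]; return m
E
python3 - <<'E'
from h import *
c=r.read_camera("top");im=c["pixels"][...,::-1]
a=cv2.resize(im[185:290,235:425],None,fx=4,fy=4,interpolation=cv2.INTER_CUBIC)
b=cv2.resize(im[250:325,440:560],None,fx=4,fy=4,interpolation=cv2.INTER_CUBIC)
cv2.imwrite("pics/a.png",a);cv2.imwrite("pics/b.png",b)
m=blob(c["pixels"],(100,90,40),(125,255,255),(235,190,335,280))
ct=max(cv2.findContours(m,0,2)[0],key=cv2.contourArea)
q=cv2.approxPolyDP(cv2.convexHull(ct),4,True).reshape(-1,2);rc=cv2.minAreaRect(ct);print(q.tolist(),rc)
print(ray(c,q,0.0).round(4));print(ray(c,q,0.014).round(4))
for z in(.02,.03):
  for n,box in(("top",(485,255,515,285)),("side",(318,362,345,390))):
    k=r.read_camera(n);g=blob(k["pixels"],(45,100,60),(85,255,255),box);M=cv2.moments(g,True)
    u=[M["m10"]/M["m00"],M["m01"]/M["m00"]];print(n,u,z,ray(k,[u],z).round(4))
E
```

```text
[[254, 206], [323, 228], [311, 267], [241, 244]] ((282.526611328125, 236.97286987304688), (75.312255859375, 43.351295471191406), 17.818889617919922)
[[0.6183 0.1919 0.    ]
 [0.5775 0.031  0.    ]
 [0.4867 0.0517 0.    ]
 [0.5282 0.2128 0.    ]]
[[0.6147 0.1897 0.014 ]
 [0.5744 0.0308 0.014 ]
 [0.4846 0.0513 0.014 ]
 [0.5257 0.2104 0.014 ]]
top [499.6636363636364, 269.92727272727274] 0.02 [[ 0.5052 -0.3611  0.02  ]]
side [330.953125, 374.25] 0.02 [[ 0.5072 -0.3627  0.02  ]]
top [499.6574074074074, 269.93518518518516] 0.03 [[ 0.5036 -0.3578  0.03  ]]
side [330.9296875, 374.2578125] 0.03 [[ 0.5064 -0.3687  0.03  ]]
```

View pics/a.png

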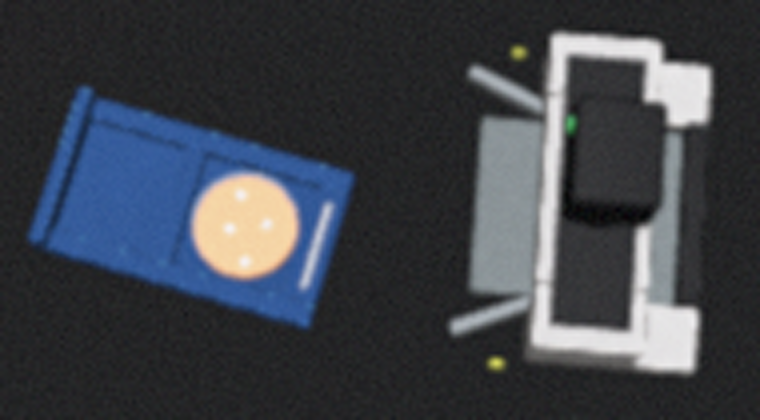

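View pics/b.png

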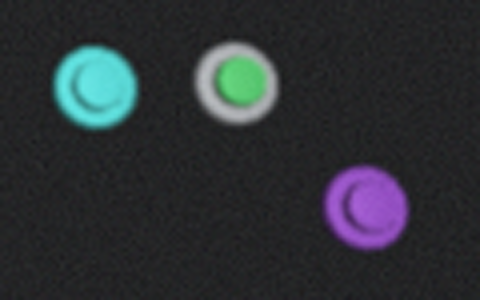

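Crops: green button on a grey housing confirmed at (499,270). Tray is rotated about 15° relative to the lane. In image a, the bridge-top corners are (553,35), (662,42), (635,350), (530,345).

```bash
python3 - <<'E'
from h import *
c=r.read_camera("top")
f=lambda L:np.array(L)/4.+[235,185]-.4
q=ray(c,f([(551,34),(662,40),(636,354),(528,348)]),.056);print(q.round(4),np.linalg.norm(q-np.roll(q,-1,0),axis=1))
ch=ray(c,f([(472,70),(453,328)]),.012);print("cheek ends",ch.round(4),np.linalg.norm(ch[0]-ch[1]))
k=r.read_camera("side")
im=k["pixels"][...,::-1];cv2.imwrite("pics/c.png",cv2.resize(im[185:315,290:400],None,fx=5,fy=4.6,interpolation=cv2.INTER_CUBIC))
a=q.mean(0);x=(q[1]+q[2]-q[0]-q[3])[:2];y=(q[0]+q[1]-q[2]-q[3])[:2]
print(a,np.degrees([np.arctan2(x[1],x[0]),np.arctan2(y[1],y[0])-np.pi/2]))
d=ch[0]-ch[1];print("cheek",np.degrees(np.arctan2(d[1],d[0]))-90,ch.mean(0))
E
```

```text
[[ 0.6502 -0.0723  0.056 ]
 [ 0.6509 -0.1329  0.056 ]
 [ 0.4772 -0.1257  0.056 ]
 [ 0.4766 -0.0685  0.056 ]] [0.06065139 0.17382184 0.05723857 0.17373138]
cheek ends [[ 0.6394 -0.032   0.012 ]
 [ 0.4913 -0.0298  0.012 ]] 0.14810246855156617
[ 0.56373186 -0.09983659  0.056     ] [-89.35298612 -91.80706744]
cheek -90.85188016137806 [ 0.56532208 -0.03094805  0.012     ]
```

View pics/c.png

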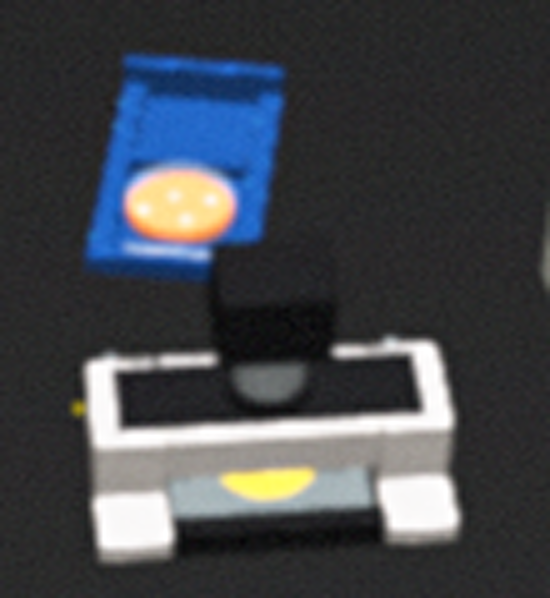

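Side crop: tray with dish seated, lane clear through the bridge. Head is at about (0.564,-0.100) with lane yaw about -91.2°. Tray centre is about (0.549,0.119) with yaw about -103°. I'll square it with a side push first, then push the tail.

```bash
cat > go.py <<'E'
# python3 go.py x y z yaw_deg(tool x axis) : shares to reach
import sys,numpy as np
from scipy.spatial.transform import Rotation as Ro
from rig import r
x,y,z,w=map(float,sys.argv[1:5]);s=r.sense()
R=Ro.from_quat(s["ee_rot"]);T=Ro.from_euler('z',w,degrees=True)*Ro.from_euler('x',180,degrees=True)
print((R.inv().apply(np.array([x,y,z])-s["tool_pos"])/.2).round(3),((R.inv()*T).as_rotvec()/(np.pi/4)).round(3),s["tool_pos"].round(4),s["force"].round(1),s["joint_positions"].round(2),round(s["t"],1))
E
python3 go.py .40 -.45 .25 -1.2
python3 -m creep '[[[0.6,0,0,0,0,0.2,0],[0.6,0,0,0,0,0.445,0],[0.6,0,0,0,0,0.445,0],[0.6,0,0,0,0,0.445,0],[0.6,0,0,0,0,0.445,0]]]'
python3 go.py .455 .119 .2 -1.2
```

```text
[ 1.166e+00 -3.500e-01  1.000e-03] [-0.     0.     0.445] [ 0.2018 -0.5915  0.2503] [ 0.5 -0.1  0.4] [ 1.14  0.43  0.02  1.57 -0.01  1.13 -0.08] 0.5
t: 0.87
tool_pos: [0.3188, -0.551, 0.2501]
ee_rot: [1.0, -0.007, 0.0, -0.0]
force: [-1.1, 0.4, -0.6]
opening: 0.499
gripper_force: 0.0
[ 0.631 -3.36   0.254] [-0.001 -0.001  0.008] [ 0.3188 -0.551   0.2501] [-1.1  0.4 -0.6] [ 0.91  0.45  0.08  1.55 -0.04  1.14 -0.59] 0.9
```

```bash

python3 -m creep '[[[0.2,-0.9,0,0,0,0,0],[0.2,-0.9,0,0,0,0,0],[0.2,-0.9,0,0,0,0,0],[0.2,-0.9,0,0,0,0,0],[0.2,-0.9,0,0,0,0,0],[0.2,-0.9,0,0,0,0,0]]]' | head -2
python3 -m creep '[[[0.2,-0.9,0,0,0,0,0],[0.2,-0.9,0,0,0,0,0],[0.2,-0.9,0,0,0,0,0],[0.2,-0.9,0,0,0,0,0],[0.2,-0.9,0,0,0,0,0],[0.2,-0.9,0,0,0,0,0]]]' | head -2
python3 -m creep '[[[0.1,-0.9,0,0,0,0,0],[0.1,-0.9,0,0,0,0,0],[0.1,-0.9,0,0,0,0,0],[0.1,-0.9,0,0,0,0,0],[0.1,-0.9,0,0,0,0,0],[0.1,-0.9,0,0,0,0,0]]]' | head -2
python3 go.py .455 .119 .06 -1.2
```

```text
t: 1.37
tool_pos: [0.3598, -0.3698, 0.2507]
t: 1.87
tool_pos: [0.4036, -0.1918, 0.2507]
t: 2.37
tool_pos: [0.4275, -0.0131, 0.2506]
[ 0.125 -0.662  0.954] [-0.001 -0.001  0.005] [ 0.4275 -0.0131  0.2506] [ 0.  -0.4  0. ] [ 0.15  0.13 -0.27  2.    0.04  1.01 -1.73] 2.4
```

```bash

python3 -m creep '[[[0.12,-0.66,0,0,0,0,0],[0.12,-0.66,0,0,0,0,0],[0.12,-0.66,0,0,0,0,0],[0.12,-0.66,0,0,0,0,0],[0.12,-0.66,0.2,0,0,0,0],[0.12,-0.66,0.4,0,0,0,0],[0.12,-0.66,0.6,0,0,0,0],[0.12,-0.66,0.8,0,0,0,0],[0.12,-0.66,0.95,0,0,0,0],[0.12,-0.66,0.95,0,0,0,0],[0.12,-0.66,0.95,0,0,0,0]]]'
python3 -m creep '[[[0,0,0.15,0,0,0,0],[0,0,0.15,0,0,0,0],[0,0,0.18,0,0,0,0],[0,0,0.19,0,0,0,0],[0,0,0.2,0,0,0,0],[0,0,0.2,0,0,0,0]]]'
python3 - <<'E'
from h import *
c=r.read_camera("side");im=c["pixels"][...,::-1]
p=proj(c,[r.sense()["tool_pos"]])[0];print(p)
cv2.imwrite("pics/d.png",cv2.resize(im[150:300,220:400],None,fx=4,fy=4,interpolation=cv2.INTER_CUBIC))
E
```

```text
t: 3.28
tool_pos: [0.4532, 0.1139, 0.0595]
ee_rot: [1.0, -0.011, -0.002, 0.001]
force: [0.3, 0.1, 0.4]
opening: 0.502
gripper_force: 0.0
t: 3.78
tool_pos: [0.4539, 0.1165, 0.0212]
ee_rot: [1.0, -0.01, 0.001, -0.0]
force: [-0.5, -0.1, -0.1]
opening: 0.497
gripper_force: 0.0
[292.42297649 222.1625916 ]
```

View pics/d.png

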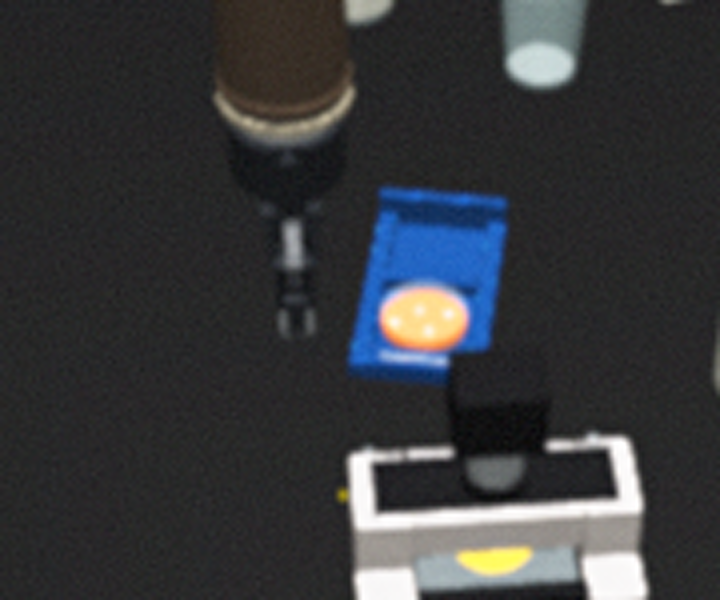

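The picture shows the fingers clear to the left (robot side) of the tray, with the near fingertip at about (294,234). Now I probe gently for the bench.

```bash

python3 -m creep '[[[0,0,0.015,0,0,0,0],[0,0,0.015,0,0,0,0],[0,0,0.015,0,0,0,0]]]' | grep -E 'pos|force'
python3 -m creep '[[[0,0,0.01,0,0,0,0],[0,0,0.01,0,0,0,0],[0,0,0.01,0,0,0,0]]]' | grep -E 'pos|force'
```

```text
tool_pos: [0.4533, 0.1165, 0.0174]
force: [0.1, -0.1, 0.2]
gripper_force: 0.0
tool_pos: [0.4534, 0.1165, 0.0171]
force: [-8.6, -2.5, 35.2]
gripper_force: 17.4
```

```bash

python3 -m creep '[[[0,0,-0.025,0,0,0,0],[0.02,0,-0.025,0,0,0,0],[0.05,0,-0.025,0,0,0,0],[0.07,0,-0.025,0,0,0,0],[0.09,0,-0.025,0,0,0,0],[0.11,0,-0.025,0,0,0,0],[0.13,0,-0.025,0,0,0,0],[0.15,0,-0.025,0,0,0,0],[0.17,0,-0.025,0,0,0,0],[0.19,0,-0.025,0,0,0,0],[0.21,0,-0.025,0,0,0,0]]]'| grep -E 'pos|force'
python3 -m creep '[[[0.02,0,0,0,0,0,0],[0.04,0,0,0,0,0,0],[0.04,0,0,0,0,0,0],[0.04,0,0,0,0,0,0]]]'| grep -E 'pos|force'
cat > tray.py <<'E'
from h import *
c=r.read_camera("top")
m=blob(c["pixels"],(100,90,40),(125,255,255),(235,180,400,290))
m=cv2.morphologyEx(m,2,np.ones((3,3)))
ct=max(cv2.findContours(m,0,2)[0],key=cv2.contourArea)
q=cv2.approxPolyDP(cv2.convexHull(ct),4,True).reshape(-1,2).astype(float)
q=q[np.argsort(q[:,0])]
t=ray(c,q[:2],.03);n=ray(c,q[-2:],.007);print(len(q))
T=t.mean(0);N=n.mean(0);d=(N-T)[:2];e=(t[np.argsort(t[:,0])][1]-t[np.argsort(t[:,0])][0]);f=(n[np.argsort(n[:,0])][1]-n[np.argsort(n[:,0])][0])
H=np.array([.564,-.1005]);u=np.radians(-91.2);X=np.array([np.cos(u),np.sin(u)]);Y=np.array([-X[1],X[0]])
print("tail",T.round(4),"nose",N.round(4),"len",np.linalg.norm(d),"yaw",np.degrees(np.arctan2(d[1],d[0])),"edge yaws",np.degrees([np.arctan2(e[1],e[0]),np.arctan2(f[1],f[0])])-90)
for p in(T,N):print("in head (mm)",((p[:2]-H)@X*1e3).round(1),((p[:2]-H)@Y*1e3).round(1))
w=blob(c["pixels"],(5,60,120),(25,255,255),(235,180,400,290));M=cv2.moments(w,True)
if M["m00"]:
    P=ray(c,[[M["m10"]/M["m00"],M["m01"]/M["m00"]]],.017)[0];dd=d/np.linalg.norm(d);print("dish behind nose",((N-P)[:2]@dd).round(4),"side",np.cross(dd,(P-N)[:2]).round(4),"area",M["m00"])
print(q.tolist())
E
python3 tray.py; python3 go.py .51 .117 .0212 -1.2
```

```text
tool_pos: [0.4954, 0.1154, 0.0201]
force: [0.1, 0.7, -0.5]
gripper_force: 0.4
tool_pos: [0.5037, 0.1155, 0.0203]
force: [-0.1, -0.3, 0.2]
gripper_force: 0.0
3
tail [0.5988 0.0547 0.03  ] nose [0.5963 0.0391 0.007 ] len 0.015825743752097766 yaw -98.98522029986862 edge yaws [ -4.50041684 -86.07298654]
in head (mm) -155.9 31.5
in head (mm) -140.2 29.4
dish behind nose 0.111 side 0.0007 area 3.0
[[306.0, 214.0], [320.0, 216.0], [320.0, 222.0]]
[ 0.033 -0.008 -0.004] [-0. -0.  0.] [0.5035 0.1155 0.0203] [-0.7  0.3 -0.4] [-0.13  0.59 -0.27  2.04  0.29  0.55 -2.19] 5.6tray.py:15: DeprecationWarning: Arrays of 2-dimensional vectors are deprecated. Use arrays of 3-dimensional vectors instead. (deprecated in NumPy 2.0)
  P=ray(c,[[M["m10"]/M["m00"],M["m01"]/M["m00"]]],.017)[0];dd=d/np.linalg.norm(d);print("dish behind nose",((N-P)[:2]@dd).round(4),"side",np.cross(dd,(P-N)[:2]).round(4),"area",M["m00"])
```

```bash

python3 - <<'E'
from h import *
c=r.read_camera("side");im=c["pixels"][...,::-1]
cv2.imwrite("pics/e.png",cv2.resize(im[170:300,270:400],None,fx=4.6,fy=4.6,interpolation=cv2.INTER_CUBIC))
E
```

```text
(no output)
```

View pics/e.png

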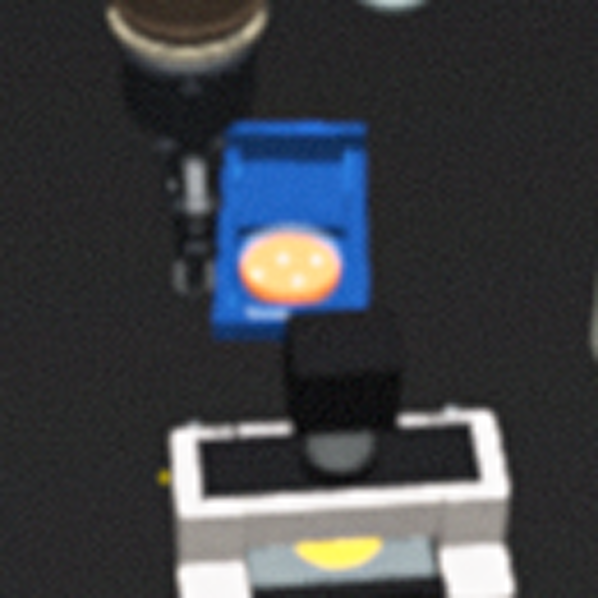

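Side view: tray is now almost square to the lane, dish still seated. I push the last 9 mm, back off and look from the top.

```bash

python3 -m creep '[[[0.015,0,0,0,0,0,0],[0.03,0,0,0,0,0,0],[0.045,0,0,0,0,0,0],[0.045,0,0,0,0,0,0],[0.045,0,0,0,0,0,0]]]'| grep -E 'pos|force'
python3 -m creep '[[[-0.1,0,0,0,0,0,0],[-0.2,0,0,0,0,0,0],[-0.2,-0.1,-0.3,0,0,0,0],[-0.2,-0.3,-0.6,0,0,0,0],[-0.2,-0.5,-0.6,0,0,0,0],[-0.2,-0.7,-0.6,0,0,0,0],[-0.2,-0.9,-0.6,0,0,0,0],[-0.2,-0.9,-0.6,0,0,0,0]]]'| grep -E 'pos|force'
python3 tray.py 2>/dev/null; python3 go.py .570 .26 .14 88.8
```

```text
tool_pos: [0.5128, 0.1153, 0.0203]
force: [-0.4, 0.3, -0.2]
gripper_force: 0.0
tool_pos: [0.4761, 0.3003, 0.1422]
force: [-0.2, 0.6, -0.6]
gripper_force: 0.0
4
tail [0.5731 0.2037 0.03  ] nose [0.5683 0.0462 0.007 ] len 0.15761566480974745 yaw -91.7139408818084 edge yaws [-90.0007832  -91.56521336]
in head (mm) -304.3 2.7
in head (mm) -146.7 1.3
dish behind nose 0.0484 side -0.0029 area 438.0
[[243.0, 242.0], [247.0, 202.0], [314.0, 251.0], [318.0, 211.0]]
[0.477 0.228 0.013] [-0.005 -0.011 -1.991] [0.4752 0.3069 0.1428] [2.2 7.6 1.2] [-0.41  0.48 -0.35  1.83  0.2   0.86 -2.44] 6.8
```

```bash

python3 -m creep '[[[0,0,0,0,0,-1,0],[0,0,0,0,0,-1,0],[0,0,0,0,0,-1,0],[0,0,0,0,0,-1,0],[0,0,0,0,0,-1,0],[0,0,0,0,0,-1,0],[0,0,0,0,0,-1,0],[0,0,0,0,0,-1,0]]]'| grep -E 'pos|force'
python3 -m creep '[[[0,0,0,0,0,-1,0],[0,0,0,0,0,-1,0],[0,0,0,0,0,-1,0],[0,0,0,0,0,-1,0],[0,0,0,0,0,-1,0],[0,0,0,0,0,-1,0],[0,0,0,0,0,-1,0],[0,0,0,0,0,-1,0]]]'| grep -E 'pos|force'
python3 go.py .572 .25 .0225 88.6
```

```text
tool_pos: [0.4761, 0.2956, 0.1401]
force: [0.1, -0.4, -0.2]
gripper_force: 0.0
tool_pos: [0.4761, 0.2957, 0.1401]
force: [-0.4, -0.4, -0.3]
gripper_force: 0.0
[-0.218  0.485  0.588] [-0.     0.     0.004] [0.4761 0.2957 0.1401] [-0.4 -0.4 -0.3] [-0.13  0.56 -0.74  1.82  0.46  0.94 -1.09] 8.2
```

```bash

python3 -m creep '[[[-0.1,0.25,0,0,0,0,0],[-0.22,0.485,0,0,0,0,0],[-0.22,0.485,0,0,0,0,0],[-0.22,0.485,0.2,0,0,0,0],[-0.22,0.485,0.4,0,0,0,0],[-0.22,0.485,0.5,0,0,0,0],[-0.22,0.485,0.55,0,0,0,0],[-0.22,0.485,0.575,0,0,0,0],[-0.22,0.485,0.575,0,0,0,0],[-0.22,0.485,0.575,0,0,0,0]]]'| grep -E 'pos|force'
python3 tray.py 2>/dev/null; python3 go.py .570 .215 .0225 88.6
```

```text
tool_pos: [0.5728, 0.2508, 0.0267]
force: [0.3, -0.4, 1.2]
gripper_force: 0.0
[-0.18  -0.011  0.022] [ 0.003 -0.002  0.004] [0.573  0.2509 0.027 ] [-0.9  0.7  0.9] [-0.09  0.78 -0.62  1.74  0.59  0.82 -1.02] 9.0
```

```bash

python3 -m creep '[[[-0.05,0,0,0,0,0,0],[-0.1,0,0,0,0,0,0],[-0.15,0,0,0,0,0,0],[-0.19,0,0,0,0,0,0],[-0.24,0,0,0,0,0,0],[-0.29,0,0,0,0,0,0],[-0.34,0,0,0,0,0,0],[-0.39,0,0,0,0,0,0],[-0.44,0,0,0,0,0,0],[-0.48,0,0,0,0,0,0],[-0.5,0,0,0,0,0,0],[-0.5,0,0,0,0,0,0]]]'| grep -E 'pos|force'
python3 - <<'E'
from h import *
c=r.read_camera("side");im=c["pixels"][...,::-1];d=r.read_camera("top")["pixels"][...,::-1]
f=lambda a:cv2.resize(a,(400,400),interpolation=cv2.INTER_CUBIC)
cv2.imwrite("pics/f.png",np.hstack([f(im[180:310,270:400]),f(d[170:300,285:415])]))
E
```

```text
tool_pos: [0.57, 0.1481, 0.025]
force: [-0.3, 0.6, -0.2]
gripper_force: 0.0
```

View pics/f.png

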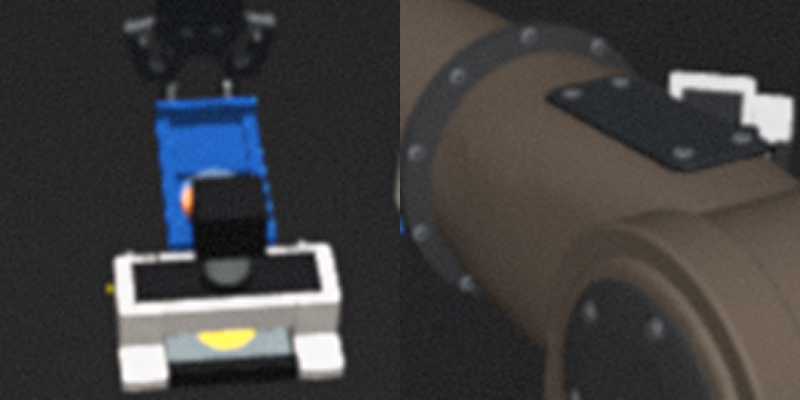

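Fingers sit on the tail, tray is square and its nose is just before the bridge, with dish seated. The arm hides the top view. I keep pushing, then slow down.

```bash

python3 -m creep '[[[-0.04,0,0,0,0,0,0],[-0.09,0,0,0,0,0,0],[-0.14,0,0,0,0,0,0],[-0.19,0,0,0,0,0,0],[-0.24,0,0,0,0,0,0],[-0.29,0,0,0,0,0,0],[-0.34,0,0,0,0,0,0],[-0.39,0,0,0,0,0,0],[-0.44,0,0,0,0,0,0],[-0.48,0,0,0,0,0,0],[-0.5,0,0,0,0,0,0],[-0.5,0,0,0,0,0,0]]]'| grep -E 'pos|force'
python3 -m creep '[[[-0.015,0,0,0,0,0,0],[-0.03,0,0,0,0,0,0],[-0.045,0,0,0,0,0,0],[-0.06,0,0,0,0,0,0],[-0.075,0,0,0,0,0,0],[-0.085,0,0,0,0,0,0],[-0.095,0,0,0,0,0,0],[-0.1,0,0,0,0,0,0],[-0.105,0,0,0,0,0,0],[-0.11,0,0,0,0,0,0],[-0.11,0,0,0,0,0,0]]]'| grep -E 'pos|force'
```

```text
tool_pos: [0.5679, 0.0481, 0.025]
force: [0.4, 0.5, 0.2]
gripper_force: 0.0
tool_pos: [0.5676, 0.0278, 0.0253]
force: [0.3, 0.3, -0.8]
gripper_force: 0.1
```

```bash

python3 -m creep '[[[-0.01,0,0,0,0,0,0],[-0.02,0,0,0,0,0,0],[-0.025,0,0,0,0,0,0],[-0.025,0,0,0,0,0,0]]]'| grep -E 'pos|force'
python3 -m creep '[[[-0.008,0,0,0,0,0,0],[-0.01,0,0,0,0,0,0],[-0.01,0,0,0,0,0,0]]]'| grep -E 'pos|force'
```

```text
tool_pos: [0.5674, 0.0229, 0.0254]
force: [-1.3, 1.8, -0.5]
gripper_force: 0.7
tool_pos: [0.5674, 0.021, 0.0253]
force: [-1.1, 0.9, 1.5]
gripper_force: 0.9
```

```bash

python3 -m creep '[[[-0.006,0,0,0,0,0,0],[-0.01,0,0,0,0,0,0],[-0.01,0,0,0,0,0,0]]]'| grep -E 'pos|force'
```

```text
tool_pos: [0.5673, 0.019, 0.0253]
force: [-1.7, 2.4, 1.3]
gripper_force: 1.1
```

```bash

python3 -m creep '[[[-0.005,0,0,0,0,0,0],[-0.008,0,0,0,0,0,0],[-0.008,0,0,0,0,0,0]]]'| grep -E 'pos|force'
python3 -m creep '[[[-0.005,0,0,0,0,0,0],[-0.005,0,0,0,0,0,0],[-0.005,0,0,0,0,0,0]]]'| grep -E 'pos|force'
```

```text
tool_pos: [0.5673, 0.0182, 0.0254]
force: [-0.7, 4.8, 0.2]
gripper_force: 2.3
tool_pos: [0.5671, 0.0181, 0.0254]
force: [-2.1, 6.3, 0.9]
gripper_force: 3.5
```

```bash

python3 -m creep '[[[-0.005,0,0,0,0,0,0],[-0.01,0,0,0,0,0,0],[-0.01,0,0,0,0,0,0],[-0.01,0,0,0,0,0,0]]]'| grep -E 'pos|force'
python3 -m creep '[[[-0.01,0,0,0,0,0,0],[-0.01,0,0,0,0,0,0],[-0.01,0,0,0,0,0,0]]]'| grep -E 'pos|force'
```

```text
tool_pos: [0.5668, 0.018, 0.0255]
force: [-2.7, 11.7, 0.0]
gripper_force: 5.9
tool_pos: [0.5666, 0.0179, 0.0256]
force: [-4.0, 16.1, 0.3]
gripper_force: 8.4
```

Stalled firmly within 1 mm of the predicted home position. I back off and look.

```bash

python3 -m creep '[[[0.05,0,0,0,0,0,0],[0.15,0,0,0,0,0,0],[0.25,0,0,0,0,0,0],[0.25,0,-0.2,0,0,0,0],[0.25,0,-0.4,0,0,0,0],[0.25,-0.2,-0.6,0,0,0,0],[0.25,-0.4,-0.8,0,0,0,0],[0.25,-0.6,-0.9,0,0,0,0],[0.25,-0.8,-0.9,0,0,0,0],[0.25,-0.8,-0.9,0,0,0,0]]]'| grep -E 'pos|force'
python3 - <<'E'
from h import *
c=r.read_camera("side");t=r.read_camera("top");im=c["pixels"][...,::-1];d=t["pixels"][...,::-1]
f=lambda a:cv2.resize(a,(400,400),interpolation=cv2.INTER_CUBIC)
cv2.imwrite("pics/g.png",np.hstack([f(im[190:320,270:400]),f(d[170:300,300:430])]))
E
python3 go.py .5048 -.361 .15 0
```

```text
tool_pos: [0.4058, 0.0654, 0.2063]
force: [-0.2, -0.3, -0.9]
gripper_force: 0.0
[-2.118  0.542  0.291] [0.005 0.004 1.975] [0.4049 0.0649 0.2062] [0.7 0.3 0.3] [ 0.49  0.25 -0.91  2.07  0.25  0.93 -0.58] 14.9
```

View pics/g.png

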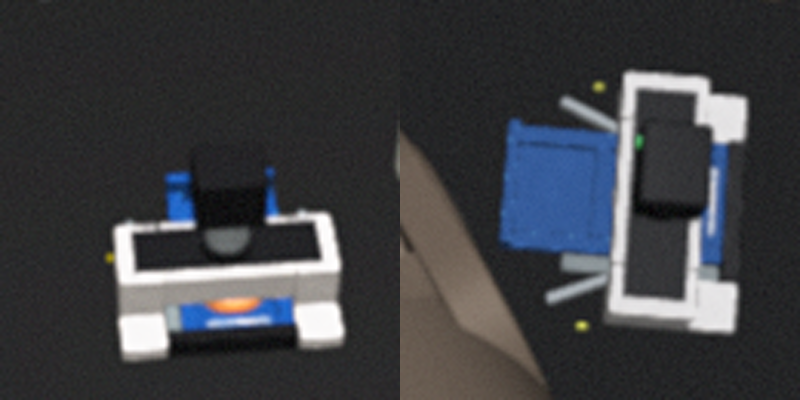

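Both views: nose lies along the black stop bar (top view, right half, about x=722), tray square, dish under the bridge. Now the green button.

```bash

python3 -m creep '[[[-1,0,0,0,0,0,-1],[-1,0,0,0,0,0,-1],[-1,0,0,0,0,0,-1],[-1,0,0,0,0,0,-1],[-1,0,0,0,0,0,-1],[-1,0,0,0,0,0,-1],[-1,0,0,0,0,0,-1]]]'| grep -E 'pos|force'
python3 -m creep '[[[-1,0.2,0,0,0,0,-1],[-1,0.4,0,0,0,0,-1],[-1,0.54,0,0,0,0,-1],[-1,0.54,0,0,0,0,-1],[-1,0.54,0,0,0,0,-1],[-1,0.54,0,0,0,0,-1],[-1,0.54,0,0,0,0,-1]]]'| grep -E 'pos|force|open'
python3 go.py .506 -.361 .06 88.6
```

```text
tool_pos: [0.404, -0.1368, 0.205]
force: [0.6, 0.6, 0.6]
gripper_force: 0.0
tool_pos: [0.5102, -0.3401, 0.2043]
force: [-0.6, -0.6, 0.2]
opening: 0.001
gripper_force: 0.0
[-0.104 -0.019  0.721] [0.001 0.001 0.   ] [ 0.5102 -0.3401  0.2043] [-0.6 -0.6  0.2] [ 0.95  0.55 -0.68  1.62  0.38  1.11  0.15] 16.1
```

```bash

python3 -m creep '[[[-0.1,-0.02,0.1,0,0,0,-1],[-0.1,-0.02,0.3,0,0,0,-1],[-0.1,-0.02,0.5,0,0,0,-1],[-0.1,-0.02,0.6,0,0,0,-1],[-0.1,-0.02,0.7,0,0,0,-1],[-0.1,-0.02,0.7,0,0,0,-1],[-0.1,-0.02,0.7,0,0,0,-1]]]'| grep -E 'pos|force'
python3 -m creep '[[[0,0,0.02,0,0,0,-1],[0,0,0.04,0,0,0,-1],[0,0,0.05,0,0,0,-1],[0,0,0.05,0,0,0,-1]]]'| grep -E 'pos|force'
python3 - <<'E'
from h import *
c=r.read_camera("side");im=c["pixels"][...,::-1];s=r.sense()["tool_pos"]
print(proj(c,[s-[0,0,.02]]),s)
cv2.imwrite("pics/i.png",cv2.resize(im[330:420,280:380],None,fx=6,fy=6,interpolation=cv2.INTER_CUBIC))
E
```

```text
tool_pos: [0.5037, -0.3546, 0.0649]
force: [0.1, -0.7, 0.6]
gripper_force: 0.0
tool_pos: [0.5036, -0.3564, 0.0557]
force: [-0.7, -0.0, 0.0]
gripper_force: 0.0
[[329.02691878 367.85196342]] [ 0.50361738 -0.35641649  0.05575533]
```

View pics/i.png

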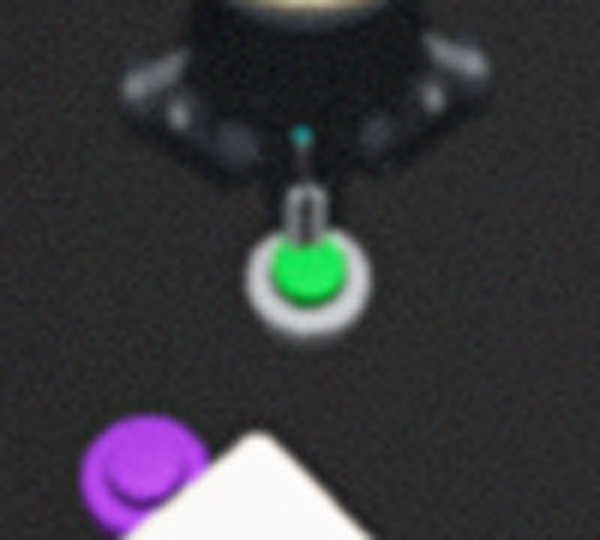

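The picture shows shut fingertips just above the green button, about 4 mm behind its centre. I shift, then press with the force watched.

```bash

python3 -m creep '[[[-0.022,0.01,0.01,0,0,0,-1],[-0.022,0.01,0.03,0,0,0,-1],[-0.022,0.01,0.03,0,0,0,-1],[-0.022,0.01,0.03,0,0,0,-1]]]'| grep -E 'pos|force'
python3 -m creep '[[[0,0,0.015,0,0,0,-1],[0,0,0.015,0,0,0,-1],[0,0,0.015,0,0,0,-1]]]'| grep -E 'pos|force'
python3 -m creep '[[[0,0,0.015,0,0,0,-1],[0,0,0.015,0,0,0,-1],[0,0,0.015,0,0,0,-1]]]'| grep -E 'pos|force'
```

```text
tool_pos: [0.5052, -0.3608, 0.0489]
force: [0.6, 0.1, 0.6]
gripper_force: 0.0
tool_pos: [0.5053, -0.3605, 0.0461]
force: [0.9, -0.1, 0.6]
gripper_force: 0.0
tool_pos: [0.5053, -0.3606, 0.0431]
force: [-0.7, -0.5, -0.1]
gripper_force: 0.0
```

```bash

python3 -m creep '[[[0,0,0.015,0,0,0,-1],[0,0,0.015,0,0,0,-1],[0,0,0.015,0,0,0,-1]]]'| grep -E 'pos|force'
python3 -m creep '[[[0,0,0.015,0,0,0,-1],[0,0,0.015,0,0,0,-1],[0,0,0.015,0,0,0,-1]]]'| grep -E 'pos|force'
python3 -m creep '[[[0,0,0.01,0,0,0,-1],[0,0,0.01,0,0,0,-1],[0,0,0.01,0,0,0,-1]]]'| grep -E 'pos|force'
```

```text
tool_pos: [0.5056, -0.3607, 0.0403]
force: [0.3, -0.0, 1.7]
gripper_force: 0.7
tool_pos: [0.5056, -0.3608, 0.0374]
force: [0.9, 0.3, 2.9]
gripper_force: 1.4
tool_pos: [0.5056, -0.3608, 0.0354]
force: [0.2, -0.0, 3.4]
gripper_force: 1.8
```

Spring is compressing; I continue to bottom out.

```bash

python3 -m creep '[[[0,0,0.007,0,0,0,-1],[0,0,0.007,0,0,0,-1],[0,0,0.007,0,0,0,-1]]]'| grep -E 'pos|force'
python3 -m creep '[[[0,0,0.005,0,0,0,-1],[0,0,0.005,0,0,0,-1],[0,0,0.005,0,0,0,-1],[0,0,0.005,0,0,0,-1]]]'| grep -E 'pos|force'
```

```text
tool_pos: [0.5057, -0.3608, 0.035]
force: [-2.7, 1.2, 13.3]
gripper_force: 7.0
tool_pos: [0.5057, -0.3608, 0.0348]
force: [-5.8, 2.4, 22.2]
gripper_force: 11.2
```

```bash

python3 -m creep '[[[0,0,-0.05,0,0,0,-1],[0,0,-0.2,0,0,0,-1],[0,0,-0.4,0,0,0,-1],[0,0,-0.5,0,0,0,-1],[0,0,-0.5,0,0,0,-1],[0,0,-0.5,0,0,0,-1]]]'| grep -E 't:|pos|force'
python3 - <<'E'
from h import *
c=r.read_camera("side");t=r.read_camera("top");im=c["pixels"][...,::-1];d=t["pixels"][...,::-1]
f=lambda a:cv2.resize(a,(400,400),interpolation=cv2.INTER_CUBIC)
cv2.imwrite("pics/j.png",np.hstack([f(im[130:400,200:470]),f(d[170:300,300:430])]))
E
```

```text
t: 19.7
tool_pos: [0.5057, -0.361, 0.134]
ee_rot: [0.715, 0.7, 0.0, 0.001]
force: [-0.2, -0.3, -0.8]
gripper_force: 0.0
```

View pics/j.png

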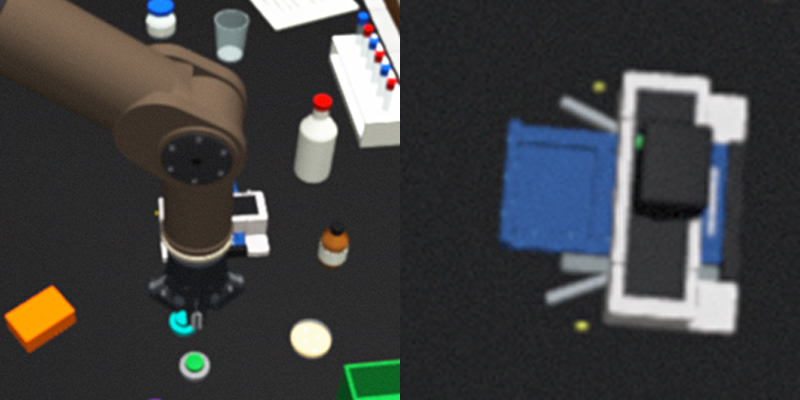

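Tray is home against the bar, the button is released, and the bystanders are undisturbed.

```bash
python3 -c "
from rig import r
print(r.finish_job())"
```

```text
the job is handed in; nothing more can be done
None
```

I pushed the tray under the bridge until it stalled firmly against the stop bar. I then pressed the green shutter button to its end stop and released it, and handed the job in at about 20 s; no verdict came back.

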